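# Gather the loose bulldog clips on the sorting tray, tip them into the clip box and shut it

### The job

Take the lid off the yellow clip box and lay it aside, and put every steel bulldog clip that lies loose on the shelf onto the wooden sorting tray with the one already there, then pick the tray up by its handle and tip it over the yellow clip box so that the clips slide off together into the box (any that miss, put in by hand). Then lay the empty tray flat on its cork mat again, and set the lid on the box again and press it down firmly until it is fully home and level all round. Leave the other things on the shelf as they are.

Things in the scene. Friction and masses are not known exactly. Their poses are not given: they have to be found in the camera images.
- mat: cork mat fixed to the shelf, the tray's place, 180 (x) x 140 (y) x 2 mm; origin at the centre of its underside
- tray: loose wooden tray, 180 g, x -85 to +79, width 120 mm (y), origin on the underside. Floor 5 mm thick, inside from x -85 to +65, y -56 to +56; side walls 15 mm high from the underside; open at the -x end (lip); at the +x end an upright handle board 14 mm thick (x 65 to 79), 50 mm wide in y, top 67 mm above the underside. Stands on the mat at the start, lip towards the robot
- tray_lip (a point): middle of the tray's open edge, on the upper face of its floor, 85 mm from the origin along -x
- tray_grip (a point): grip point in the tray's upright handle, 50 mm above its underside; the handle is 14 mm thick along the tray's x
- clip_box: yellow plastic clip box fixed to the shelf, open on top, 100 (x) x 140 (y) x 70 mm high outside, walls and floor 4 mm thick; origin at the centre of its underside
- lid: loose yellow lid, 100 g: plate 100 (x) x 140 (y) x 6 mm over a plug 87 x 127 x 8 mm that enters the box mouth (2.5 mm clearance a side), grip bar on top 50 (x) x 14 (y) x 24 mm. Origin: centre of the plug underside (plate 8 to 14, bar 14 to 38 mm above). Sits on the box at the start; seated, its origin is 62 mm above the box underside, x along the box x either way round
- lid_grip (a point): grip point in the lid's bar, 34 mm above the lid's origin; the bar is 14 mm thick along the lid's y
- clip1: a steel bulldog clip with its levers folded flat, a solid block 32 (x) x 22 (y) x 16 (z) mm, 28 g; origin at the centre of its underside; on the tray at the start
- clip2: a steel bulldog clip with its levers folded flat, a solid block 32 (x) x 22 (y) x 16 (z) mm, 28 g; origin at the centre of its underside; loose on the shelf at the start, or absent
- clip3: a steel bulldog clip with its levers folded flat, a solid block 32 (x) x 22 (y) x 16 (z) mm, 28 g; origin at the centre of its underside; loose on the shelf at the start, or absent
- clip4: a steel bulldog clip with its levers folded flat, a solid block 32 (x) x 22 (y) x 16 (z) mm, 28 g; origin at the centre of its underside; loose on the shelf at the start, or absent
- clip5: a steel bulldog clip with its levers folded flat, a solid block 32 (x) x 22 (y) x 16 (z) mm, 28 g; origin at the centre of its underside; loose on the shelf at the start, or absent
- clip6: a steel bulldog clip with its levers folded flat, a solid block 32 (x) x 22 (y) x 16 (z) mm, 28 g; origin at the centre of its underside; loose on the shelf at the start, or absent
- mug: bystander: black ceramic mug of brass fasteners, 84 mm diameter, 92 mm high; origin at the centre of its underside
- stamp_tin: bystander: flat pewter stamp-pad tin 72 x 107 x 21 mm; origin at the centre of its underside
- stapler: bystander: stapler 42 (x) x 150 (y) x 50 mm; origin at the centre of its underside
- note_block: bystander: block of paper notes 76 x 76 x 35 mm; origin at the centre of its underside
Not all that is in view belongs to the job. Leave any blue or pink look-alike of the clip2 alone.

How it is judged (in metres and radians):
On the way, in this order (a step that is already met when the one before it is completed fails the run):
1. every clip lies on the tray (x of clip1 in the frame of tray between -0.092 and 0.068 m and y of clip1 in the frame of tray between -0.06 and 0.06 m and z of clip1 in the frame of tray between 0 and 0.035 m and x of clip2 in the frame of tray between -0.092 and 0.068 m and y of clip2 in the frame of tray between -0.06 and 0.06 m and z of clip2 in the frame of tray between 0 and 0.035 m and x of clip3 in the frame of tray between -0.092 and 0.068 m and y of clip3 in the frame of tray between -0.06 and 0.06 m and z of clip3 in the frame of tray between 0 and 0.035 m and x of clip4 in the frame of tray between -0.092 and 0.068 m and y of clip4 in the frame of tray between -0.06 and 0.06 m and z of clip4 in the frame of tray between 0 and 0.035 m and x of clip5 in the frame of tray between -0.092 and 0.068 m and y of clip5 in the frame of tray between -0.06 and 0.06 m and z of clip5 in the frame of tray between 0 and 0.035 m and x of clip6 in the frame of tray between -0.092 and 0.068 m and y of clip6 in the frame of tray between -0.06 and 0.06 m and z of clip6 in the frame of tray between 0 and 0.035 m), for 0.2 s.
2. the tray, with the clips on it, is tipped with its lip over the open box, the lid lying aside (all of step 1 and angle between tray's own z axis and vertical above 0.12 rad and height (world z) of lid below 0.04 m and horizontal distance between lid and clip_box above 0.09 m and x of tray_lip in the frame of clip_box between -0.07 and 0.07 m and y of tray_lip in the frame of clip_box between -0.07 and 0.07 m and z of tray_lip in the frame of clip_box between 0.06 and 0.25 m).
3. every clip is in the box (x of clip1 in the frame of clip_box between -0.05 and 0.05 m and y of clip1 in the frame of clip_box between -0.07 and 0.07 m and z of clip1 in the frame of clip_box between -0.001 and 0.062 m and x of clip2 in the frame of clip_box between -0.05 and 0.05 m and y of clip2 in the frame of clip_box between -0.07 and 0.07 m and z of clip2 in the frame of clip_box between -0.001 and 0.062 m and x of clip3 in the frame of clip_box between -0.05 and 0.05 m and y of clip3 in the frame of clip_box between -0.07 and 0.07 m and z of clip3 in the frame of clip_box between -0.001 and 0.062 m and x of clip4 in the frame of clip_box between -0.05 and 0.05 m and y of clip4 in the frame of clip_box between -0.07 and 0.07 m and z of clip4 in the frame of clip_box between -0.001 and 0.062 m and x of clip5 in the frame of clip_box between -0.05 and 0.05 m and y of clip5 in the frame of clip_box between -0.07 and 0.07 m and z of clip5 in the frame of clip_box between -0.001 and 0.062 m and x of clip6 in the frame of clip_box between -0.05 and 0.05 m and y of clip6 in the frame of clip_box between -0.07 and 0.07 m and z of clip6 in the frame of clip_box between -0.001 and 0.062 m), for 0.2 s.
4. the lid is pressed firmly down on the box (all of step 3 and x of lid in the frame of clip_box between -0.008 and 0.008 m and y of lid in the frame of clip_box between -0.008 and 0.008 m and z of lid in the frame of clip_box between 0.055 and 0.0645 m and angle between lid's own z axis and vertical below 0.05 rad and contact force between lid and clip_box above 4 N), for 0.02 s.
At the end, for the whole second after the job is handed in: every clip lies in the box; the lid is seated on it (gap under 2.5 mm, tilt under 0.05 rad, centred within 8 mm); the tray lies flat on its mat (centre within 35 mm along each axis of the mat's, tilt under 0.06 rad); all at rest (all of step 3 and x of lid in the frame of clip_box between -0.008 and 0.008 m and y of lid in the frame of clip_box between -0.008 and 0.008 m and z of lid in the frame of clip_box between 0.055 and 0.0645 m and angle between lid's own z axis and vertical below 0.05 rad and x of tray in the frame of mat between -0.035 and 0.035 m and y of tray in the frame of mat between -0.035 and 0.035 m and z of tray in the frame of mat between -0.003 and 0.008 m and angle between tray's own z axis and vertical below 0.06 rad and linear speed of each of tray, lid, clip1, clip2, clip3, clip4, clip5, clip6 below 0.02 m/s); the robot touches nothing.
It fails at once if one of the bystanders (mug, stamp tin, stapler, note block) is shoved more than 5 cm or knocked over (distance of any of mug, stamp_tin, stapler, note_block from where it was at the start of the episode above 0.05 m or angle between any of mug, stamp_tin, stapler, note_block's own z axis and vertical above 0.6 rad).
Of clip2, clip3, clip4, clip5, clip6 only 3 to 5 are there at a start; the rules pass over those that are not, and their reading is None.
At some moment in a run one of clip2, clip3, clip4, clip5, clip6 may be knocked a few centimetres aside while the robot is not near it.
It also fails if it takes over 210 s, if anything falls off the work surface, if the arm or the gripper's body presses on something with over 40 N, if the wrist force passes 120 N, or if a joint passes its speed limit or range.

### The arm

A 6-joint arm with a two-finger parallel gripper is mounted at the origin on the work surface. World frame = base frame: x ahead of the robot, y to its left, z up, the work surface at z = 0. Lengths are in m, angles in degrees, forces in N, time in s.
With the tool pointing down it reaches from about 0.375 to 0.9 m from the base axis. Payload 3.1 kg.
Tool frame: the origin (TCP) lies between the finger pads; the fingertips stand 11 mm ahead of it and the grasp point (between the pads) lies 8 mm behind it; z points along the fingers, y is the line along which they close (so a half turn about z gives the same grasp; the last joint's range is limited). The gripper opens to 87 mm and grips with 3 to 60 N. Pads are 19 mm wide; open, the fingers measure 117 mm over their backs; the gripper's body (75 mm by 190 mm) begins 51 mm behind the grasp point.
Start: joints at [56.866, 30.224, 82.088, -0, 67.689, -10.227], TCP at [0.243, 0.576, 0.234] pointing down, gripper open.
Joint ranges: [-176.69, 176.69], [-43.24, 126.21], [12.49, 139.97], [-82, 262], [0, 151.66], [-163.58, 163.58]. Speed limits (degrees/s): [159.86, 159.86, 180, 180, 180, 180].

### API

Orientations are given as a 3x3 rotation matrix whose columns are the frame's x, y, z axes.
In Python, from rig import bot, viewer, workorder, models gives the robot as it stands.
- The arm moves only by the shell command python3 -m jog 'ROWS'. ROWS is JSON, a list of rows, each a list of 7 numbers: the opening, from 0 (shut) to 1 (fully open), then the shift along the tool's x, y, z in m, then the turn, a rotation vector about the tool's x, y, z in degrees. In form: [[claw, x, y, z, ax, ay, az], ...]. A call has 1 to 20 rows; each row is the pose to reach, as a shift and turn from the pose commanded when the call began, along the tool's axes at that moment; what a row does not reach only later rows make up. A row lasts 1/8 s, in which the tool goes at most 62.5 mm and 10.7 degrees, less where a joint would pass 70% of its speed; a pose out of reach is approached as far as the arm can. A call with a gripper value outside its range is refused whole. The fingers move at their own pace and stop on an object; the grip force is fixed at half the most. Time passes only in rows, so rows that repeat a pose let the fingers close. It gives the time, the measured TCP pose, the force, the opening and the grip force at its end, in the units of the state.
- bot.read_state(): the state, without advancing time (a new reading comes with each control period).
- viewer.capture(name): name is "side" or "top"; returns (picture, depth): 480x640x3 uint8, blue, green, red; 480x640 float32, m along the optical axis (not along the pixel's ray), 0 where there is no reading.
- viewer.camera_info(name): a dict with "fx", "fy", "cx", "cy" (pixels), "world_to_cam" (4x4, takes a point from world to camera coordinates). Camera axes: x right, y down, z forward; pixel columns grow to the right and rows downward; lengths in m; the calibration is good to about 2 mm. A picture is of the moment at which its call begins. camera_info takes no time and is no camera call.
- workorder.hand_in(): hands the job in; it is judged then, once.
Trained networks look in the newest picture that a camera, given by its name, has taken for a name from the list of things; names that differ only in an ending like _2 or _b are one class to them, and where a whole thing is asked for, a point or a joint stands for the part that bears it (a point fixed in the world has none). Each returns a list of dicts, best first, with "p" (0 to 1); they miss things now and then, are a little off and sometimes report something else, mostly with a low value. They report only what shows in the picture. A call takes as long as a camera call. They do not tell look-alikes from the thing itself.
- models.outline_of(camera, thing): "mask" (480x640 bool, what is visible of it).
- models.tip_of(camera, thing): "xyz" ([x, y, z] in m, in world coordinates, good to about 4 mm: a listed point, or the origin of a listed thing).
The state is a dict: "time_s": time; "joint_positions": joint angles; "qvel": joint speeds; "tau": joint torques, N m; "position": TCP position; "tcp_rot": TCP orientation; "force": force on the tool from outside, world axes, zero at the start; "moment": the same for the moment, N m; "opening": opening from 0.0 (shut) to 1.0 (fully open); "grasp_force": force on a finger pad.
Only numpy, scipy, OpenCV 4.12 (cv2) and the standard library are available. Lean on these libraries where they do the work, as an engineer would, in place of code of your own. Each camera call takes 0.05 s, during which the arm holds its last target. There are 200 camera calls.

## Working session

There is one attempt and no reset: what is moved stays moved. The work goes in short steps, Python scripts to look and compute and a shell command to move; the robot and the scene stay as the last step left them, time stands still between calls to the robot, and variables do not carry over. Pictures are saved under pics/ and viewed, at most 14 in all, crops included, and the job is handed in when it is done.

```bash
ls; mkdir -p pics; cat > h.py <<'E'
import numpy as np, cv2, json
from rig import bot, viewer, workorder, models
def world(cam, us, vs, d):
    k=viewer.camera_info(cam); T=np.linalg.inv(np.array(k["world_to_cam"]))
    P=np.stack([(us-k["cx"])/k["fx"]*d,(vs-k["cy"])/k["fy"]*d,d,np.ones_like(d)],-1)
    return (P@T.T)[...,:3]
def cloud(cam):
    im,d=viewer.capture(cam); v,u=np.mgrid[0:480,0:640]
    W=world(cam,u,v,d.astype(float)); W[d<=0]=np.nan
    return im,W
def st():
    s=bot.read_state(); print('t',round(s['time_s'],2),'pos',np.round(s['position'],4),'open',round(s['opening'],3),'gf',s['grasp_force'],'F',np.round(s['force'],1)); print(np.round(s['tcp_rot'],3)); return s
E
python3 - <<'E'
from h import *
s=st()
for c in ('top','side'):
    im,W=cloud(c); cv2.imwrite(f'pics/{c}0.png',im); np.save(f'{c}0.npy',W)
    for t in ('clip2','lid','tray','mat','clip_box','lid_grip','tray_grip','tray_lip','mug','stamp_tin','stapler','note_block'):
        print(c,t,[(np.round(r['xyz'],3).tolist(),round(r['p'],2)) for r in models.tip_of(c,t)][:9])
E
```

```text
pics
t 0.0 pos [0.2429 0.5751 0.2326] open 1.004 gf 0.0 F [ 0.3 -0.1  0.7]
[[-0.921  0.389 -0.001]
 [ 0.389  0.921 -0.002]
 [ 0.    -0.002 -1.   ]]
top clip2 [([0.502, 0.374, 0.002], 0.77), ([0.616, -0.098, -0.003], 0.62), ([0.632, 0.073, 0.004], 0.6), ([0.547, -0.054, -0.0], 0.55), ([0.501, -0.23, 0.006], 0.54), ([0.54, -0.204, 0.054], 0.53), ([0.47, -0.199, -0.002], 0.5), ([0.63, -0.185, 0.004], 0.45)]
top lid [([0.656, -0.341, 0.001], 0.56)]
top tray [([0.469, -0.2, -0.0], 0.85)]
top mat []
top clip_box []
top lid_grip [([0.468, 0.235, 0.097], 0.94)]
top tray_grip [([0.679, 0.405, -0.0], 0.58), ([0.536, -0.203, 0.054], 0.57), ([0.501, 0.375, -0.0], 0.4), ([0.656, -0.34, 0.001], 0.36)]
top tray_lip [([0.382, -0.193, 0.002], 0.92)]
top mug [([0.739, -0.002, -0.0], 0.9)]
top stamp_tin [([0.682, 0.2, -0.001], 0.88)]
top stapler [([0.501, -0.229, 0.006], 0.6), ([0.655, -0.342, -0.0], 0.58)]
top note_block [([0.676, 0.403, -0.004], 0.62)]
side clip2 [([0.504, -0.23, 0.007], 0.87), ([0.619, -0.096, -0.002], 0.74), ([0.636, 0.074, 0.001], 0.7), ([0.5, -0.413, 0.006], 0.66), ([0.552, -0.057, 0.0], 0.52)]
side lid [([0.472, 0.235, 0.059], 0.78)]
side tray [([0.475, -0.202, 0.001], 0.81)]
side mat [([0.534, -0.209, 0.052], 0.6), ([0.617, -0.096, 0.001], 0.51), ([0.736, 0.002, 0.002], 0.33)]
side clip_box [([0.472, 0.24, 0.002], 0.87)]
side lid_grip [([0.474, 0.234, 0.096], 0.65), ([0.384, -0.194, 0.004], 0.15)]
side tray_grip [([0.536, -0.207, 0.052], 0.8), ([0.384, -0.196, 0.006], 0.45)]
side tray_lip [([0.382, -0.195, 0.004], 0.55)]
side mug [([0.736, 0.0, 0.001], 0.7), ([0.658, -0.335, -0.002], 0.37)]
side stamp_tin [([0.681, 0.2, -0.005], 0.76)]
side stapler [([0.654, -0.338, -0.002], 0.61)]
side note_block [([0.675, 0.404, 0.002], 0.89)]
```

View pics/top0.png

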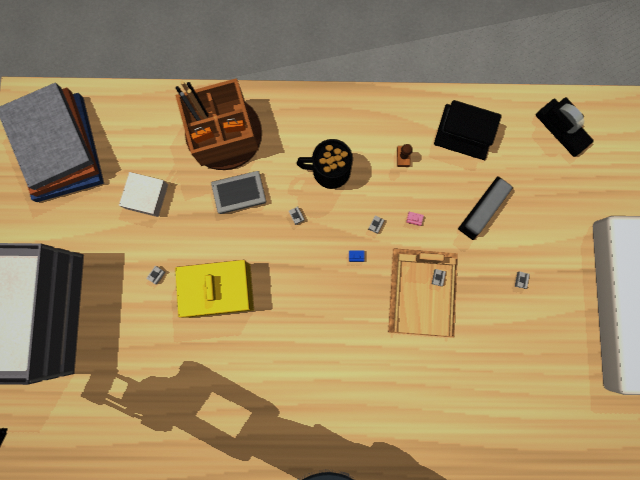

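View pics/side0.png

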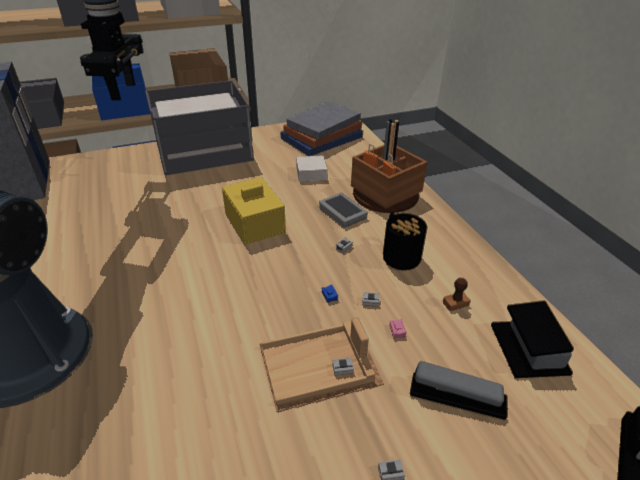

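The top view shows the lid on the box at (212,288), the tray at (424,293) with clip1 on it, and the loose steel clips at (296,215), (376,224), (157,275) and (523,280). The decoys are blue at (357,256) and pink at (415,218). Next I'll measure exact poses.

```bash
cat >> h.py <<'E'
def rect(W,c,r,z0,z1,rx=None):
    m=(abs(W[...,0]-c[0])<r)&(abs(W[...,1]-c[1])<(rx or r))&(W[...,2]>z0)&(W[...,2]<z1)
    P=W[m]; R=cv2.minAreaRect((P[:,:2]*1000).astype(np.float32))
    b=cv2.boxPoints(R); e=[b[1]-b[0],b[2]-b[1]]; e.sort(key=lambda q:-np.linalg.norm(q))
    a=np.degrees(np.arctan2(e[0][1],e[0][0]))%180
    return dict(c=np.round(R[0],1),L=np.round([np.linalg.norm(q) for q in e],1),longang=round(a,1),z=np.round(np.median(P[:,2])*1000,1),n=len(P))
E
python3 - <<'E'
from h import *
W=np.load('top0.npy')
for n,c in dict(A=(.634,.073),B=(.617,-.097),C=(.502,.374),D=(.5,-.413),one=(.501,-.229)).items():
    print(n,rect(W,c,.026,.010,.03))
print('tray',rect(W,(.46,-.2),.12,.009,.02)); print('handle',rect(W,(.53,-.2),.05,.055,.08))
print('plate',rect(W,(.47,.24),.12,.07,.082)); print('bar',rect(W,(.47,.24),.06,.09,.11))
k=viewer.camera_info('top'); print(np.round(np.linalg.inv(k['world_to_cam'])[:3,3],3),k['fx'])
for c in ('top','side'):
  print([(np.round(r['xyz'],3),np.round(r['p'],2)) for r in models.tip_of(c,'clip3')])
E
```

```text
A {'c': array([632.5,  73.1]), 'L': array([32. , 21.5], dtype=float32), 'longang': np.float32(26.4), 'z': np.float64(15.5), 'n': 149}
B {'c': array([615.1, -99.7]), 'L': array([32.4, 22.2], dtype=float32), 'longang': np.float32(153.6), 'z': np.float64(14.8), 'n': 158}
C {'c': array([500.1, 368.7]), 'L': array([32.3, 24. ], dtype=float32), 'longang': np.float32(147.3), 'z': np.float64(15.2), 'n': 178}
D {'c': array([ 497.9, -411.8]), 'L': array([32. , 23.7], dtype=float32), 'longang': np.float32(167.7), 'z': np.float64(15.4), 'n': 168}
one {'c': array([ 500.6, -228.6]), 'L': array([51.2, 49.2], dtype=float32), 'longang': np.float32(90.4), 'z': np.float64(21.2), 'n': 222}
tray {'c': array([ 464.4, -201.5]), 'L': array([164.2, 121.6], dtype=float32), 'longang': np.float32(176.0), 'z': np.float64(10.7), 'n': 1317}
handle {'c': array([ 539. , -205.8]), 'L': array([49. , 14.3], dtype=float32), 'longang': np.float32(86.0), 'z': np.float64(69.0), 'n': 184}
plate {'c': array([470.4, 235.2]), 'L': array([140.2, 101.4], dtype=float32), 'longang': np.float32(96.4), 'z': np.float64(76.6), 'n': 33
[... 155 characters left out ...]
76] 500.5305699796815
[(array([0.502, 0.374, 0.002]), np.float64(0.77)), (array([ 0.616, -0.098, -0.003]), np.float64(0.62)), (array([0.632, 0.073, 0.004]), np.float64(0.6)), (array([ 0.547, -0.054, -0.   ]), np.float64(0.55)), (array([ 0.501, -0.23 ,  0.006]), np.float64(0.54)), (array([ 0.54 , -0.204,  0.054]), np.float64(0.53)), (array([ 0.47 , -0.199, -0.002]), np.float64(0.5)), (array([ 0.63 , -0.185,  0.004]), np.float64(0.45))]
[(array([ 0.504, -0.23 ,  0.007]), np.float64(0.87)), (array([ 0.619, -0.096, -0.002]), np.float64(0.74)), (array([0.636, 0.074, 0.001]), np.float64(0.7)), (array([ 0.5  , -0.413,  0.006]), np.float64(0.66)), (array([ 0.552, -0.057,  0.   ]), np.float64(0.52))]
```

```bash
cat >> h.py <<'E'
from scipy.spatial.transform import Rotation as Ro
def down(h,tilt=0):   # tool y heading h deg, tool z down, then turned by tilt about tool x
    h=np.radians(h); y=np.array([np.cos(h),np.sin(h),0]); z=np.array([0,0,-1.])
    return np.stack([np.cross(y,z),y,z],1)@Ro.from_rotvec([tilt,0,0],degrees=True).as_matrix()
def plan(*ts):  # (x,y,z,heading[,tilt]) -> row entries from the present pose
    s=bot.read_state(); p=np.array(s['position']); R=np.array(s['tcp_rot'])
    print('t',round(s['time_s'],2),'at',np.round(p,4),'open',round(s['opening'],3))
    for t in ts:
        d=R.T@(np.array(t[:3])-p); a=Ro.from_matrix(R.T@down(*t[3:])).as_rotvec(degrees=True)
        print(t,'->',', '.join(f'{v:.4f}' for v in d)+', '+', '.join(f'{v:.1f}' for v in a))
E
python3 -c "
from h import *
plan((.470,.235,.17,96.3),(.470,.235,.090,96.3))"
```

```text
t 1.4 at [0.2432 0.5757 0.2336] open 1.003
(0.47, 0.235, 0.17, 96.3) -> -0.3415, -0.2256, 0.0636, -0.0, 0.0, -29.2
(0.47, 0.235, 0.09, 96.3) -> -0.3415, -0.2256, 0.1436, -0.0, 0.0, -29.2
```

```bash
python3 -m jog '[[0.6,-0.3415,-0.2256,0.0636,0,0,-29.2],[0.6,-0.3415,-0.2256,0.0636,0,0,-29.2],[0.6,-0.3415,-0.2256,0.0636,0,0,-29.2],[0.6,-0.3415,-0.2256,0.0636,0,0,-29.2],[0.6,-0.3415,-0.2256,0.0636,0,0,-29.2],[0.6,-0.3415,-0.2256,0.0636,0,0,-29.2],[0.6,-0.3415,-0.2256,0.0636,0,0,-29.2],[0.6,-0.3415,-0.2256,0.0636,0,0,-29.2],[0.6,-0.3415,-0.2256,0.0636,0,0,-29.2],[0.6,-0.3415,-0.2256,0.1036,0,0,-29.2],[0.6,-0.3415,-0.2256,0.1286,0,0,-29.2],[0.6,-0.3415,-0.2256,0.1436,0,0,-29.2],[0.6,-0.3415,-0.2256,0.1436,0,0,-29.2],[0.6,-0.3415,-0.2256,0.1436,0,0,-29.2],[0,-0.3415,-0.2256,0.1436,0,0,-29.2],[0,-0.3415,-0.2256,0.1436,0,0,-29.2],[0,-0.3415,-0.2256,0.1436,0,0,-29.2],[0,-0.3415,-0.2256,0.1436,0,0,-29.2],[0,-0.3415,-0.2256,0.1436,0,0,-29.2]]'; python3 -c "
from h import *
st()
plan((.470,.235,.16,96.3),(.45,.05,.16,96.3),(.45,.05,.029,96.3))"
```

```text
time_s: 3.78
position: [0.47, 0.235, 0.09]
tcp_rot: [[-0.994, -0.11, 0.0], [-0.11, 0.994, 0.0], [-0.0, 0.0, -1.0]]
force: [-0.1, -0.3, 0.8]
opening: 0.159
grasp_force: 30.0
t 3.77 pos [0.47  0.235 0.09 ] open 0.159 gf 29.991659224033356 F [-0.1 -0.3  0.8]
[[-0.994 -0.11   0.   ]
 [-0.11   0.994  0.   ]
 [-0.     0.    -1.   ]]
t 3.77 at [0.47  0.235 0.09 ] open 0.159
(0.47, 0.235, 0.16, 96.3) -> 0.0000, 0.0000, -0.0700, 0.0, 0.0, -0.0
(0.45, 0.05, 0.16, 96.3) -> 0.0402, -0.1817, -0.0700, 0.0, 0.0, -0.0
(0.45, 0.05, 0.029, 96.3) -> 0.0402, -0.1817, 0.0610, 0.0, 0.0, -0.0
```

```bash
python3 -m jog '[[0,0,0,-0.03,0,0,0],[0,0,0,-0.07,0,0,0],[0,0,0,-0.07,0,0,0],[0,0.02,-0.06,-0.07,0,0,0],[0,0.03,-0.12,-0.07,0,0,0],[0,0.0402,-0.1817,-0.05,0,0,0],[0,0.0402,-0.1817,-0.01,0,0,0],[0,0.0402,-0.1817,0.03,0,0,0],[0,0.0402,-0.1817,0.05,0,0,0],[0,0.0402,-0.1817,0.061,0,0,0],[0,0.0402,-0.1817,0.061,0,0,0],[0,0.0402,-0.1817,0.061,0,0,0],[0.6,0.0402,-0.1817,0.061,0,0,0],[0.6,0.0402,-0.1817,0.061,0,0,0],[0.6,0.0402,-0.1817,0.061,0,0,0],[0.6,0.0402,-0.1817,0.02,0,0,0],[0.6,0.0402,-0.1817,-0.04,0,0,0],[0.6,0.0402,-0.1817,-0.04,0,0,0]]'; python3 - <<'E'
from h import *
im,W=cloud('top')
for n,c in dict(A=(.634,.073),B=(.617,-.097),C=(.502,.374),D=(.5,-.413)).items():
    print(n,rect(W,c,.026,.010,.03))
print(rect(W,(.45,.05),.06,.03,.05), rect(W,(.47,.24),.12,.06,.08))
plan((.6325,.073,.07,-63.6),(.6325,.073,.013,-63.6),(.6325,.073,.07,116.4),(.6325,.073,.013,116.4))
E
```

```text
time_s: 6.02
position: [0.4527, 0.0497, 0.1337]
tcp_rot: [[-0.994, -0.11, 0.01], [-0.11, 0.994, -0.001], [-0.009, -0.002, -1.0]]
force: [0.7, 0.1, 0.1]
opening: 0.593
grasp_force: 0.0
A {'c': array([632.8,  73.6]), 'L': array([32.2, 22.3], dtype=float32), 'longang': np.float32(26.9), 'z': np.float64(15.4), 'n': 151}
B {'c': array([615. , -99.7]), 'L': array([32.6, 22.2], dtype=float32), 'longang': np.float32(153.8), 'z': np.float64(15.0), 'n': 159}
C {'c': array([500.6, 369. ]), 'L': array([32., 24.], dtype=float32), 'longang': np.float32(148.4), 'z': np.float64(15.6), 'n': 177}
D {'c': array([ 498. , -411.5]), 'L': array([32.4, 23.8], dtype=float32), 'longang': np.float32(167.8), 'z': np.float64(15.2), 'n': 163}
{'c': array([0., 0.]), 'L': array([0., 0.], dtype=float32), 'longang': np.float32(0.0), 'z': np.float64(nan), 'n': 0} {'c': array([470.1, 235.5]), 'L': array([141.1, 100.4], dtype=float32), 'longang': np.float32(96.7), 'z': np.float64(69.9), 'n': 486}
t 6.08 at [0.4513 0.0498 0.1319] open 0.597
(0.6325, 0.073, 0.07, -63.6) -> -0.1824, 0.0032, 0.0629, 0.4, 0.2, 159.9
(0.6325, 0.073, 0.013, -63.6) -> -0.1821, 0.0033, 0.1199, 0.4, 0.2, 159.9
(0.6325, 0.073, 0.07, 116.4) -> -0.1824, 0.0032, 0.0629, -0.1, 0.3, -20.1
(0.6325, 0.073, 0.013, 116.4) -> -0.1821, 0.0033, 0.1199, -0.1, 0.3, -20.1
  return _methods._mean(a, axis=axis, dtype=dtype,
  ret = ret.dtype.type(ret / rcount)
```

```bash
cat >> h.py <<'E'
TO=np.array([.4674,-.2017]); TY=-4
def T(x,y,z,h=86):
    c,s=np.cos(np.radians(TY)),np.sin(np.radians(TY)); return (round(TO[0]+c*x-s*y,4),round(TO[1]+s*x+c*y,4),z,h)
E
python3 -c "
from h import *
plan((.6328,.0733,.10,26.9),(.6328,.0733,.014,26.9))"
```

```text
t 6.08 at [0.4513 0.0498 0.1319] open 0.597
(0.6328, 0.0733, 0.1, 26.9) -> -0.1828, 0.0034, 0.0329, 0.1, 0.3, 69.4
(0.6328, 0.0733, 0.014, 26.9) -> -0.1824, 0.0036, 0.1189, 0.1, 0.3, 69.4
```

```bash
python3 -m jog '[[0.7,-0.06,0.001,0.02,0,0,10],[0.7,-0.12,0.002,0.03,0,0,20],[0.7,-0.184,0.003,0.03,0,0,30],[0.7,-0.184,0.003,0.03,0,0,40],[0.7,-0.184,0.003,0.03,0,0,50],[0.7,-0.184,0.003,0.03,0,0,60],[0.7,-0.184,0.003,0.03,0,0,69.4],[0.7,-0.184,0.003,0.05,0,0,69.4],[0.7,-0.184,0.003,0.08,0,0,69.4],[0.7,-0.184,0.003,0.1,0,0,69.4],[0.7,-0.184,0.003,0.116,0,0,69.4],[0.7,-0.184,0.003,0.116,0,0,69.4],[0.7,-0.184,0.003,0.116,0,0,69.4],[0,-0.184,0.003,0.116,0,0,69.4],[0,-0.184,0.003,0.116,0,0,69.4],[0,-0.184,0.003,0.116,0,0,69.4],[0,-0.184,0.003,0.116,0,0,69.4],[0,-0.184,0.003,0.116,0,0,69.4]]'; python3 -c "
from h import *
plan((.6328,.0733,.12,26.9),T(-17,20,.12),T(-17,20,.023))" | sed 's/,.*->/->/' ; sed -i 's/def T(x,y,z,h=86):/def T(x,y,z,h=86):\n    x,y=x\/1000,y\/1000/' h.py; python3 -c "
from h import *
plan(T(-17,20,.12),T(-17,20,.023))"
```

```text
time_s: 8.32
position: [0.6326, 0.0731, 0.0141]
tcp_rot: [[-0.452, 0.892, 0.0], [0.892, 0.452, -0.0], [-0.0, 0.0, -1.0]]
force: [-0.1, -0.0, 1.3]
opening: 0.367
grasp_force: 30.0
t 8.32 at [0.6326 0.0731 0.0141] open 0.367
(0.6328-> 0.0001, 0.0003, -0.1059, 0.0, 0.0, -0.0
(np.float64(-15.0961)-> 25.7206, -4.5912, -0.1103, 0.0, 0.0, -59.1
(np.float64(-15.0961)-> 25.7206, -4.5912, -0.0133, 0.0, 0.0, -59.1
t 8.32 at [0.6326 0.0731 0.0141] open 0.367
(np.float64(0.4518), np.float64(-0.1806), 0.12, 86) -> -0.1445, -0.2760, -0.1060, 0.0, 0.0, -59.1
(np.float64(0.4518), np.float64(-0.1806), 0.023, 86) -> -0.1445, -0.2760, -0.0090, 0.0, 0.0, -59.1
```

```bash
python3 -m jog '[[0,0,0,-0.05,0,0,0],[0,0,0,-0.106,0,0,0],[0,-0.024,-0.046,-0.106,0,0,-10],[0,-0.05,-0.095,-0.106,0,0,-20],[0,-0.075,-0.145,-0.106,0,0,-30],[0,-0.1,-0.19,-0.106,0,0,-40],[0,-0.125,-0.235,-0.106,0,0,-50],[0,-0.1445,-0.276,-0.106,0,0,-59.1],[0,-0.1445,-0.276,-0.08,0,0,-59.1],[0,-0.1445,-0.276,-0.05,0,0,-59.1],[0,-0.1445,-0.276,-0.025,0,0,-59.1],[0,-0.1445,-0.276,-0.009,0,0,-59.1],[0,-0.1445,-0.276,-0.009,0,0,-59.1],[0,-0.1445,-0.276,-0.009,0,0,-59.1],[0.42,-0.1445,-0.276,-0.009,0,0,-59.1],[0.42,-0.1445,-0.276,-0.009,0,0,-59.1],[0.42,-0.1445,-0.276,-0.009,0,0,-59.1],[0.42,-0.1445,-0.276,-0.05,0,0,-59.1],[0.42,-0.1445,-0.276,-0.1,0,0,-59.1],[0.42,-0.1445,-0.276,-0.1,0,0,-59.1]]'; python3 - <<'E'
from h import *
im,W=cloud('top')
for n,c in dict(B=(.617,-.097),C=(.502,.374),D=(.5,-.413)).items():
    print(n,rect(W,c,.026,.010,.03))
plan((.615,-.0997,.10,63.7),(.615,-.0997,.014,63.7))
E
```

```text
time_s: 10.82
position: [0.4538, -0.1819, 0.1172]
tcp_rot: [[-0.998, 0.07, 0.007], [0.07, 0.998, -0.005], [-0.007, -0.004, -1.0]]
force: [-0.4, 0.4, -0.3]
opening: 0.421
grasp_force: 0.0
B {'c': array([615. , -99.6]), 'L': array([32.1, 22.2], dtype=float32), 'longang': np.float32(153.7), 'z': np.float64(15.2), 'n': 157}
C {'c': array([500.5, 368.8]), 'L': array([31.7, 24.3], dtype=float32), 'longang': np.float32(147.7), 'z': np.float64(15.2), 'n': 173}
D {'c': array([ 497.6, -412. ]), 'L': array([32. , 24.4], dtype=float32), 'longang': np.float32(165.0), 'z': np.float64(15.1), 'n': 167}
t 10.88 at [ 0.4526 -0.1812  0.1155] open 0.419
(0.615, -0.0997, 0.1, 63.7) -> -0.1562, 0.0926, 0.0159, -0.1, 0.2, 22.3
(0.615, -0.0997, 0.014, 63.7) -> -0.1559, 0.0928, 0.1019, -0.1, 0.2, 22.3
```

```bash
python3 -m jog '[[0.5,-0.05,0.03,0.01,0,0,8],[0.5,-0.1,0.06,0.01,0,0,16],[0.5,-0.157,0.092,0.01,0,0,22.3],[0.5,-0.157,0.092,0.02,0,0,22.3],[0.5,-0.157,0.092,0.05,0,0,22.3],[0.5,-0.157,0.092,0.08,0,0,22.3],[0.5,-0.157,0.092,0.1,0,0,22.3],[0.5,-0.157,0.092,0.1,0,0,22.3],[0.5,-0.157,0.092,0.1,0,0,22.3],[0,-0.157,0.092,0.1,0,0,22.3],[0,-0.157,0.092,0.1,0,0,22.3],[0,-0.157,0.092,0.1,0,0,22.3],[0,-0.157,0.092,0.1,0,0,22.3],[0,-0.157,0.092,0.1,0,0,22.3]]'; python3 -c "
from h import *
plan(T(20,26,.12),T(20,26,.023))"
```

```text
time_s: 12.62
position: [0.6148, -0.0998, 0.014]
tcp_rot: [[-0.896, 0.443, 0.0], [0.443, 0.896, -0.0], [-0.0, -0.0, -1.0]]
force: [-0.5, -0.3, 0.5]
opening: 0.253
grasp_force: 30.0
t 12.62 at [ 0.6148 -0.0998  0.014 ] open 0.253
(np.float64(0.4892), np.float64(-0.1772), 0.12, 86) -> 0.0783, -0.1251, -0.1060, -0.0, 0.0, -22.3
(np.float64(0.4892), np.float64(-0.1772), 0.023, 86) -> 0.0783, -0.1251, -0.0090, -0.0, 0.0, -22.3
```

```bash
python3 -m jog '[[0,0,0,-0.05,0,0,0],[0,0,0,-0.106,0,0,0],[0,0.026,-0.042,-0.106,0,0,-8],[0,0.052,-0.083,-0.106,0,0,-16],[0,0.078,-0.125,-0.106,0,0,-22.3],[0,0.078,-0.125,-0.08,0,0,-22.3],[0,0.078,-0.125,-0.05,0,0,-22.3],[0,0.078,-0.125,-0.025,0,0,-22.3],[0,0.078,-0.125,-0.009,0,0,-22.3],[0,0.078,-0.125,-0.009,0,0,-22.3],[0,0.078,-0.125,-0.009,0,0,-22.3],[0.33,0.078,-0.125,-0.009,0,0,-22.3],[0.33,0.078,-0.125,-0.009,0,0,-22.3],[0.33,0.078,-0.125,-0.009,0,0,-22.3],[0.33,0.078,-0.125,-0.05,0,0,-22.3],[0.33,0.078,-0.125,-0.1,0,0,-22.3],[0.33,0.078,-0.125,-0.1,0,0,-22.3],[0.33,0.078,-0.125,-0.1,0,0,-22.3]]'; python3 - <<'E'
from h import *
im,W=cloud('top')
for n,c in dict(C=(.502,.374),D=(.5,-.413)).items():
    print(n,rect(W,c,.026,.010,.03))
plan((.498,-.4118,.10,76.5),(.498,-.4118,.014,76.5))
E
```

```text
time_s: 14.88
position: [0.489, -0.177, 0.1138]
tcp_rot: [[-0.998, 0.07, -0.0], [0.07, 0.998, 0.0], [0.0, 0.0, -1.0]]
force: [-0.2, -0.3, 0.0]
opening: 0.334
grasp_force: 0.0
C {'c': array([500.1, 368.8]), 'L': array([32.3, 23.5], dtype=float32), 'longang': np.float32(146.7), 'z': np.float64(15.4), 'n': 175}
D {'c': array([ 497.8, -412.3]), 'L': array([32.2, 23.7], dtype=float32), 'longang': np.float32(165.3), 'z': np.float64(15.0), 'n': 160}
t 14.93 at [ 0.4886 -0.1768  0.1132] open 0.325
(0.498, -0.4118, 0.1, 76.5) -> -0.0258, -0.2338, 0.0129, 0.0, -0.1, 9.5
(0.498, -0.4118, 0.014, 76.5) -> -0.0259, -0.2339, 0.0989, 0.0, -0.1, 9.5
```

```bash
python3 -m jog '[[0.5,-0.007,-0.06,0,0,0,5],[0.5,-0.014,-0.12,0,0,0,9.5],[0.5,-0.02,-0.18,0,0,0,9.5],[0.5,-0.026,-0.234,0,0,0,9.5],[0.5,-0.026,-0.234,0.03,0,0,9.5],[0.5,-0.026,-0.234,0.06,0,0,9.5],[0.5,-0.026,-0.234,0.085,0,0,9.5],[0.5,-0.026,-0.234,0.0995,0,0,9.5],[0.5,-0.026,-0.234,0.0995,0,0,9.5],[0.5,-0.026,-0.234,0.0995,0,0,9.5],[0,-0.026,-0.234,0.0995,0,0,9.5],[0,-0.026,-0.234,0.0995,0,0,9.5],[0,-0.026,-0.234,0.0995,0,0,9.5],[0,-0.026,-0.234,0.0995,0,0,9.5],[0,-0.026,-0.234,0.0995,0,0,9.5]]'; python3 - <<'E'
from h import *
im,W=cloud('top')
print(rect(W,(.502,.374),.026,.010,.03))
plan(T(-17,-26,.12),T(-17,-26,.023))
E
```

```text
time_s: 16.8
position: [0.4991, -0.4126, 0.0146]
tcp_rot: [[-0.972, 0.234, 0.0], [0.234, 0.972, -0.0], [-0.0, -0.0, -1.0]]
force: [-0.5, 0.8, 1.4]
opening: 0.248
grasp_force: 30.0
{'c': array([500.4, 368.9]), 'L': array([32.1, 23. ], dtype=float32), 'longang': np.float32(147.7), 'z': np.float64(15.4), 'n': 174}
t 16.85 at [ 0.4991 -0.4125  0.0146] open 0.247
(np.float64(0.4486), np.float64(-0.2265), 0.12, 86) -> 0.0925, 0.1691, -0.1054, -0.0, 0.0, -9.5
(np.float64(0.4486), np.float64(-0.2265), 0.023, 86) -> 0.0926, 0.1691, -0.0084, -0.0, 0.0, -9.5
```

```bash
python3 -m jog '[[0,0,0,-0.05,0,0,0],[0,0,0,-0.105,0,0,0],[0,0.03,0.056,-0.105,0,0,-5],[0,0.06,0.112,-0.105,0,0,-9.5],[0,0.0925,0.168,-0.105,0,0,-9.5],[0,0.0925,0.168,-0.08,0,0,-9.5],[0,0.0925,0.168,-0.05,0,0,-9.5],[0,0.0925,0.168,-0.025,0,0,-9.5],[0,0.0925,0.168,-0.008,0,0,-9.5],[0,0.0925,0.168,-0.008,0,0,-9.5],[0,0.0925,0.168,-0.008,0,0,-9.5],[0.32,0.0925,0.168,-0.008,0,0,-9.5],[0.32,0.0925,0.168,-0.008,0,0,-9.5],[0.32,0.0925,0.168,-0.008,0,0,-9.5],[0.32,0.0925,0.168,-0.05,0,0,-9.5],[0.32,0.0925,0.168,-0.1,0,0,-9.5],[0.32,0.0925,0.168,-0.1,0,0,-9.5],[0.32,0.0925,0.168,-0.1,0,0,-9.5]]'; python3 - <<'E'
from h import *
im,W=cloud('top'); print(rect(W,(.502,.374),.026,.010,.03))
im,W=cloud('side'); cv2.imwrite('pics/side1.png',cv2.resize(im[300:480,200:520],(800,450)))
plan((.4,0.08,.12,58),(.5004,.3689,.10,58),(.5004,.3689,.0145,58))
E
```

```text
time_s: 19.1
position: [0.448, -0.2273, 0.1144]
tcp_rot: [[-0.998, 0.07, -0.0], [0.07, 0.998, 0.0], [0.0, 0.0, -1.0]]
force: [-0.3, -0.2, 0.3]
opening: 0.322
grasp_force: 0.0
{'c': array([500.2, 369. ]), 'L': array([33.4, 23.1], dtype=float32), 'longang': np.float32(145.2), 'z': np.float64(15.5), 'n': 174}
t 19.2 at [ 0.4475 -0.2269  0.1133] open 0.32
(0.4, 0.08, 0.12, 58) -> 0.0688, 0.3029, -0.0060, 0.1, -0.1, 28.0
(0.5004, 0.3689, 0.1, 58) -> -0.0111, 0.5980, 0.0143, 0.1, -0.1, 28.0
(0.5004, 0.3689, 0.0145, 58) -> -0.0113, 0.5979, 0.0998, 0.1, -0.1, 28.0
```

View pics/side1.png

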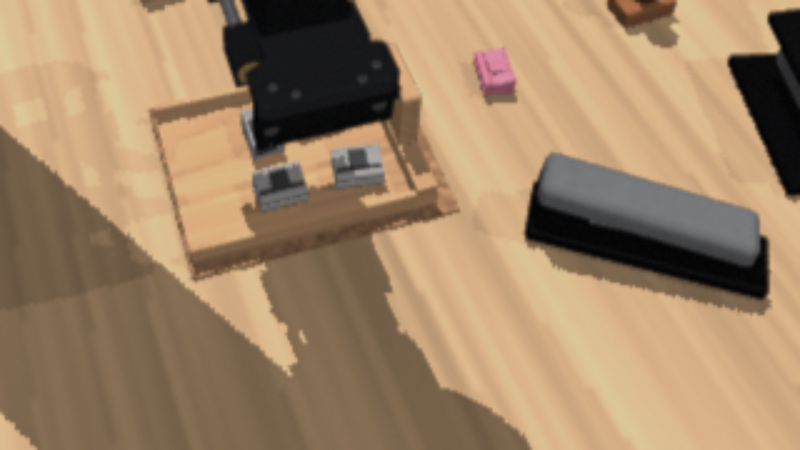

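The crop shows clip1 at (357,165), D at (280,183) and A at (262,130), all lying flat on the tray. One loose clip is left to fetch.

```bash
python3 -m jog '[[0.5,0,0.06,-0.01,0,0,10],[0.5,0,0.12,-0.01,0,0,20],[0.5,0,0.18,-0.01,0,0,28],[0.5,0,0.24,-0.01,0,0,28],[0.5,0,0.3,-0.01,0,0,28],[0.5,0,0.36,-0.01,0,0,28],[0.5,-0.005,0.42,-0.01,0,0,28],[0.5,-0.01,0.48,-0.01,0,0,28],[0.5,-0.0113,0.54,-0.01,0,0,28],[0.5,-0.0113,0.598,-0.01,0,0,28],[0.5,-0.0113,0.598,-0.01,0,0,28],[0.5,-0.0113,0.598,0.02,0,0,28],[0.5,-0.0113,0.598,0.06,0,0,28],[0.5,-0.0113,0.598,0.0985,0,0,28],[0.5,-0.0113,0.598,0.0985,0,0,28],[0.5,-0.0113,0.598,0.0985,0,0,28],[0,-0.0113,0.598,0.0985,0,0,28],[0,-0.0113,0.598,0.0985,0,0,28],[0,-0.0113,0.598,0.0985,0,0,28],[0,-0.0113,0.598,0.0985,0,0,28]]'; python3 - <<'E'
from h import *
im,W=cloud('top'); cv2.imwrite('pics/top1.png',im)
TZ=T(-50,10,.025)
plan((.5004,.3689,.13,58),(TZ[0],TZ[1],.13,86),TZ)
st()
E
```

```text
time_s: 21.7
position: [0.5014, 0.3682, 0.0163]
tcp_rot: [[-0.848, 0.53, 0.0], [0.53, 0.848, 0.0], [-0.0, 0.0, -1.0]]
force: [-0.4, 0.5, 0.7]
opening: 0.248
grasp_force: 30.0
t 21.75 at [0.5015 0.3682 0.0163] open 0.247
(0.5004, 0.3689, 0.13, 58) -> 0.0012, 0.0000, -0.1137, 0.0, 0.0, 0.0
(np.float64(0.4182), np.float64(-0.1882), 0.13, 86) -> -0.2242, -0.5160, -0.1138, 0.0, 0.0, -28.0
(np.float64(0.4182), np.float64(-0.1882), 0.025, 86) -> -0.2242, -0.5160, -0.0088, 0.0, 0.0, -28.0
t 21.75 pos [0.5015 0.3682 0.0163] open 0.247 gf 30.000249445438385 F [-0.  -0.4  1.8]
[[-0.848  0.53   0.   ]
 [ 0.53   0.848  0.   ]
 [-0.     0.    -1.   ]]
```

View pics/top1.png

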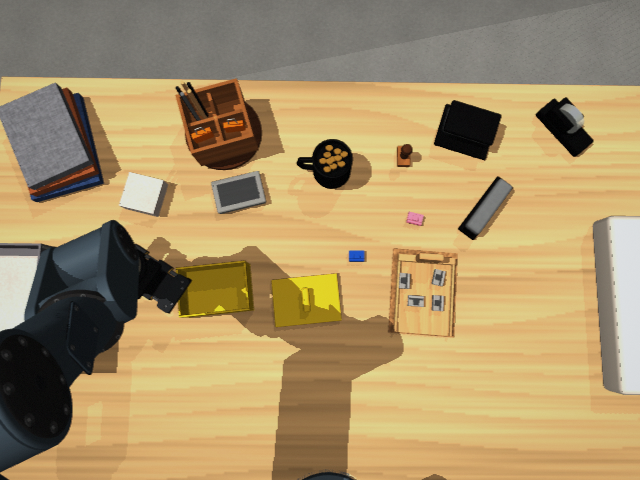

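```bash
python3 -m jog '[[0,0,0,-0.06,0,0,0],[0,0,0,-0.11,0,0,0],[0,-0.022,-0.05,-0.114,0,0,-5],[0,-0.045,-0.103,-0.114,0,0,-10],[0,-0.067,-0.155,-0.114,0,0,-15],[0,-0.09,-0.207,-0.114,0,0,-20],[0,-0.112,-0.258,-0.114,0,0,-28],[0,-0.135,-0.31,-0.114,0,0,-28],[0,-0.157,-0.361,-0.114,0,0,-28],[0,-0.18,-0.413,-0.114,0,0,-28],[0,-0.202,-0.465,-0.114,0,0,-28],[0,-0.2242,-0.516,-0.11,0,0,-28],[0,-0.2242,-0.516,-0.08,0,0,-28],[0,-0.2242,-0.516,-0.05,0,0,-28],[0,-0.2242,-0.516,-0.025,0,0,-28],[0,-0.2242,-0.516,-0.0095,0,0,-28],[0,-0.2242,-0.516,-0.0095,0,0,-28],[0,-0.2242,-0.516,-0.0095,0,0,-28],[0.35,-0.2242,-0.516,-0.0095,0,0,-28],[0.35,-0.2242,-0.516,-0.0095,0,0,-28]]'; python3 -m jog '[[0.35,0,0,0,0,0,0],[0.4,0,0,-0.05,0,0,0],[0.4,-0.02,0.06,-0.1,0,0,0],[0.4,-0.04,0.12,-0.1,0,0,0],[0.4,-0.04,0.16,-0.1,0,0,0],[0.4,-0.04,0.2,-0.1,0,0,0],[0.4,-0.04,0.2,-0.1,0,0,0]]'; python3 - <<'E'
from h import *
im,W=cloud('top'); cv2.imwrite('pics/top2.png',cv2.resize(im[200:380,140:500],(800,400)))
print('tray',rect(W,(.46,-.2),.12,.009,.02)); print('handle',rect(W,(.53,-.2),.05,.055,.08)); print('lid',rect(W,(.45,.05),.06,.03,.05))
st()
E
```

```text
time_s: 24.25
position: [0.4183, -0.1884, 0.0261]
tcp_rot: [[-0.998, 0.07, 0.001], [0.07, 0.998, -0.001], [-0.001, -0.001, -1.0]]
force: [0.1, 0.4, 0.5]
opening: 0.333
grasp_force: 0.0
time_s: 25.12
position: [0.4712, 0.0111, 0.1256]
tcp_rot: [[-0.998, 0.065, -0.001], [0.065, 0.998, 0.0], [0.001, 0.0, -1.0]]
force: [0.4, -0.6, 0.5]
opening: 0.399
grasp_force: 0.0
tray {'c': array([ 464.7, -198.5]), 'L': array([163.8, 125.8], dtype=float32), 'longang': np.float32(176.1), 'z': np.float64(11.4), 'n': 1267}
handle {'c': array([ 538.9, -205.3]), 'L': array([50.3, 14.2], dtype=float32), 'longang': np.float32(87.3), 'z': np.float64(68.6), 'n': 185}
lid {'c': array([432. ,  47.6]), 'L': array([14.6, 10.2], dtype=float32), 'longang': np.float32(90.1), 'z': np.float64(38.0), 'n': 40}
t 25.18 pos [0.4716 0.0096 0.1256] open 0.398 gf 0.0 F [0.1 0.3 0.1]
[[-0.998  0.067 -0.   ]
 [ 0.067  0.998 -0.   ]
 [ 0.    -0.    -1.   ]]
```

View pics/top2.png

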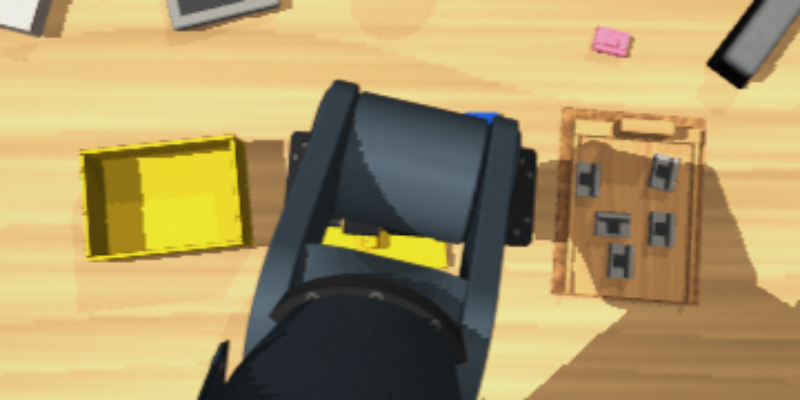

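All five clips lie flat on the tray (crop: 588,180; 663,172; 612,225; 661,229; 621,261). Now I'll grip the tray handle.

```bash
python3 -c "
from h import *
plan((.539,-.2055,.125,-4),(.539,-.2055,.041,-4))"
```

```text
t 25.18 at [0.4716 0.0096 0.1256] open 0.398
(0.539, -0.2055, 0.125, -4) -> -0.0816, -0.2102, 0.0006, -0.0, 0.0, 90.2
(0.539, -0.2055, 0.041, -4) -> -0.0816, -0.2101, 0.0846, -0.0, 0.0, 90.2
```

```bash
python3 -m jog '[[0.4,-0.02,-0.05,0,0,0,10],[0.4,-0.04,-0.1,0,0,0,20],[0.4,-0.06,-0.15,0,0,0,30],[0.4,-0.0816,-0.21,0,0,0,40],[0.4,-0.0816,-0.21,0,0,0,50],[0.4,-0.0816,-0.21,0,0,0,60],[0.4,-0.0816,-0.21,0,0,0,70],[0.4,-0.0816,-0.21,0,0,0,80],[0.4,-0.0816,-0.21,0,0,0,90],[0.4,-0.0816,-0.21,0,0,0,90],[0.4,-0.0816,-0.21,0.03,0,0,90],[0.4,-0.0816,-0.21,0.06,0,0,90],[0.4,-0.0816,-0.21,0.0845,0,0,90],[0.4,-0.0816,-0.21,0.0845,0,0,90],[0.4,-0.0816,-0.21,0.0845,0,0,90],[0,-0.0816,-0.21,0.0845,0,0,90],[0,-0.0816,-0.21,0.0845,0,0,90],[0,-0.0816,-0.21,0.0845,0,0,90],[0,-0.0816,-0.21,0.0845,0,0,90],[0,-0.0816,-0.21,0.0845,0,0,90]]'; python3 -c "
from h import *
st()"
```

```text
time_s: 27.68
position: [0.5392, -0.2069, 0.0417]
tcp_rot: [[0.07, 0.998, 0.001], [0.998, -0.07, -0.001], [-0.001, 0.001, -1.0]]
force: [0.7, 1.4, 6.0]
opening: 0.156
grasp_force: 30.0
t 27.68 pos [ 0.5392 -0.2069  0.0417] open 0.156 gf 29.99817470088601 F [0.7 1.4 6. ]
[[ 0.07   0.998  0.001]
 [ 0.998 -0.07  -0.001]
 [-0.001  0.001 -1.   ]]
```

```bash
python3 -m jog '[[0,0,0,-0.005,0.5,0,0],[0,0,0,-0.012,1,0,0],[0,0,0,-0.02,1.5,0,0],[0,0,0,-0.03,2,0,0],[0,0,0,-0.04,2,0,0],[0,0,0,-0.05,2,0,0],[0,0,0,-0.06,2,0,0],[0,0,0,-0.06,2,0,0],[0,0,0,-0.06,2,0,0]]'; python3 - <<'E'
from h import *
s=bot.read_state(); print(s['moment'])
im,W=cloud('side'); cv2.imwrite('pics/side2.png',cv2.resize(im[260:480,200:520],(800,550)))
im,W=cloud('top')
m=(W[...,0]>.37)&(W[...,0]<.53)&(W[...,1]>-.27)&(W[...,1]<-.14)&(W[...,2]>.05)&(W[...,2]<.09)
P=W[m]
for a in np.arange(.37,.54,.02):
  q=P[(P[:,0]>=a)&(P[:,0]<a+.02)]; print(round(a,2),len(q),np.round(np.percentile(q[:,2],[10,50,90]),4) if len(q) else '')
E
```

```text
time_s: 28.8
position: [0.5384, -0.2066, 0.1009]
tcp_rot: [[0.07, 0.997, -0.035], [0.998, -0.07, 0.003], [0.0, -0.035, -0.999]]
force: [-0.4, 0.3, -2.8]
opening: 0.159
grasp_force: 30.0
[-0.10417619 -0.2034485  -0.01493021]
0.37 0 
0.39 0 
0.41 0 
0.43 0 
0.45 0 
0.47 0 
0.49 0 
0.51 30 [0.0652 0.0675 0.0699]
0.53 0
```

View pics/side2.png

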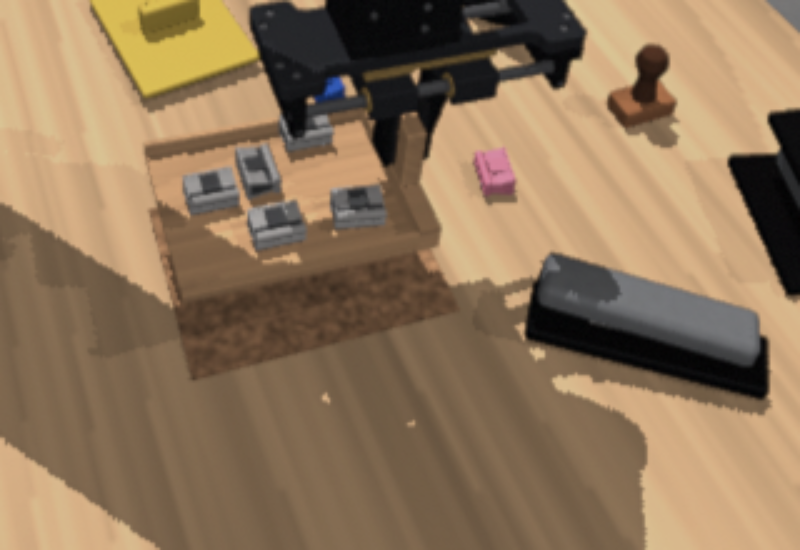

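The crop shows the tray lifted and level, with five clips flat on it. I'll check the tilt with a plane fit and plan the pour.

```bash
cat >> h.py <<'E'
BC=np.array([.4703,.2352,0]); BY=6.4
def lipt(bx,z,tilt,h=BY,c=BC,by=0):
    b=np.radians(BY); l=c+np.array([np.cos(b)*bx-np.sin(b)*by,np.sin(b)*bx+np.cos(b)*by,z])
    p=l-down(h,-tilt)@np.array([0,-.157,.035]); return (*np.round(p,4).tolist(),h,-tilt)
E
python3 - <<'E'
from h import *
im,W=cloud('side')
m=(W[...,0]>.39)&(W[...,0]<.51)&(W[...,1]>-.25)&(W[...,1]<-.16)&(W[...,2]>.045)&(W[...,2]<.1)
P=W[m]
A=np.c_[P[:,:2]-[.45,-.2],np.ones(len(P))]; w=np.ones(len(P),bool)
for _ in range(15):
    c=np.linalg.lstsq(A[w],P[w,2],rcond=None)[0]; r=P[:,2]-A@c; w=(r<.003)&(r>-.005)
print(len(P),w.sum(),np.degrees(np.arctan(c[:2])),c[2])
s=bot.read_state(); p=np.array(s['position'])
plan((p[0],p[1],.18,-4,1),lipt(.02,.14,-1),lipt(.02,.11,8),lipt(.02,.10,14))
E
```

```text
3362 1945 [-1.9649221   0.27655574] 0.06975218288317249
t 28.95 at [ 0.5383 -0.2065  0.1005] open 0.155
(np.float64(0.5383066055217037), np.float64(-0.20651130443854762), 0.18, -4, 1) -> 0.0000, -0.0028, -0.0794, -1.0, -0.0, -0.0
(0.6468, 0.255, 0.1723, 6.4, 1) -> 0.4680, 0.0734, -0.0742, -1.0, -0.3, -10.4
(0.6398, 0.2542, 0.1665, 6.4, -8) -> 0.4667, 0.0666, -0.0682, -10.0, 0.5, -10.4
(0.6331, 0.2535, 0.1719, 6.4, -14) -> 0.4655, 0.0598, -0.0734, -16.0, 1.1, -10.4
```

```bash
python3 -m jog '[[0,0,0,-0.015,0,0,0],[0,0,-0.001,-0.04,0,0,0],[0,0.012,0,-0.065,0,0,-0.5],[0,0.035,0.004,-0.079,0,0,-1],[0,0.065,0.01,-0.079,0,0,-2],[0,0.1,0.016,-0.079,0,0,-3],[0,0.138,0.022,-0.079,0,0,-4],[0,0.176,0.028,-0.079,0,0,-5],[0,0.214,0.034,-0.079,0,0,-6],[0,0.252,0.04,-0.079,0,0,-7],[0,0.29,0.046,-0.079,0,0,-8],[0,0.328,0.052,-0.079,0,0,-9],[0,0.366,0.058,-0.079,0,0,-9.5],[0,0.4,0.063,-0.079,-0.5,0,-10],[0,0.43,0.068,-0.079,-1,0,-10.4],[0,0.452,0.071,-0.077,-1,-0.3,-10.4],[0,0.464,0.0725,-0.075,-1,-0.3,-10.4],[0,0.468,0.0734,-0.0742,-1,-0.3,-10.4],[0,0.468,0.0734,-0.0742,-1,-0.3,-10.4],[0,0.468,0.0734,-0.0742,-1,-0.3,-10.4]]'; python3 - <<'E'
from h import *
st()
for c in ('side',):
    im,W=cloud(c); cv2.imwrite('pics/side3.png',cv2.resize(im[80:330,120:440],(800,600)))
for c in 'top','side': print([(np.round(r['xyz'],3),round(r['p'],2)) for r in models.tip_of(c,'tray_lip')])
plan(lipt(.02,.11,8),lipt(.02,.10,14),lipt(.02,.1,24),lipt(.02,.1,36),lipt(.02,.1,48))
E
```

```text
time_s: 31.45
position: [0.6471, 0.2538, 0.1725]
tcp_rot: [[-0.11, 0.994, -0.018], [0.994, 0.11, -0.003], [-0.001, -0.018, -1.0]]
force: [-0.4, -0.7, -3.6]
opening: 0.159
grasp_force: 30.0
t 31.45 pos [0.6471 0.2538 0.1725] open 0.159 gf 30.009944604244083 F [-0.4 -0.7 -3.6]
[[-0.11   0.994 -0.018]
 [ 0.994  0.11  -0.003]
 [-0.001 -0.018 -1.   ]]
[]
[(array([0.49 , 0.24 , 0.135]), 0.56)]
t 31.6 at [0.6472 0.2541 0.1726] open 0.157
(0.6398, 0.2542, 0.1665, 6.4, -8) -> 0.0009, -0.0072, 0.0063, -9.0, 0.0, -0.1
(0.6331, 0.2535, 0.1719, 6.4, -14) -> 0.0009, -0.0140, 0.0010, -15.0, 0.0, -0.1
(0.6186, 0.2518, 0.1958, 6.4, -24) -> 0.0008, -0.0290, -0.0227, -25.0, 0.0, -0.0
(0.596, 0.2493, 0.2206, 6.4, -36) -> 0.0008, -0.0522, -0.0471, -37.0, 0.1, -0.0
(0.5687, 0.2462, 0.2401, 6.4, -48) -> 0.0007, -0.0800, -0.0661, -49.0, 0.1, -0.0
```

View pics/side3.png

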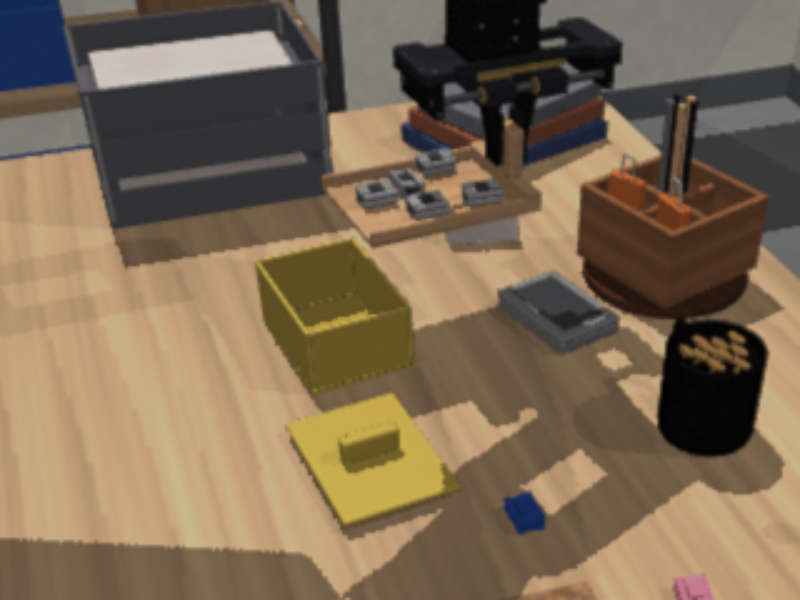

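The crop shows the tray over the box with the five clips still on it (box at (335,310), lid aside at (370,455)). Next I tip it.

```bash
python3 -m jog '[[0,0.0009,-0.0035,0.003,-4.5,0,0],[0,0.0009,-0.0072,0.0063,-9,0,0],[0,0.0009,-0.0105,0.004,-12,0,0],[0,0.0009,-0.014,0.001,-15,0,0],[0,0.0009,-0.014,0.001,-15,0,0],[0,0.0009,-0.014,0.001,-15,0,0],[0,0.0009,-0.021,-0.01,-20,0,0],[0,0.0009,-0.029,-0.0227,-25,0,0],[0,0.0009,-0.029,-0.0227,-25,0,0],[0,0.0008,-0.0365,-0.031,-29,0,0],[0,0.0008,-0.0445,-0.039,-33,0,0],[0,0.0008,-0.0522,-0.0471,-37,0,0],[0,0.0008,-0.0522,-0.0471,-37,0,0],[0,0.0008,-0.0615,-0.0535,-41,0,0],[0,0.0008,-0.0705,-0.06,-45,0,0],[0,0.0008,-0.08,-0.0661,-49,0,0],[0,0.0008,-0.08,-0.0661,-49,0,0],[0,0.0008,-0.08,-0.0661,-49,0,0],[0,0.0008,-0.08,-0.0661,-49,0,0]]'; python3 - <<'E'
from h import *
im,W=cloud('side'); a=im[80:330,120:440]
im,W=cloud('top'); b=im[180:380,120:376]
cv2.imwrite('pics/p4.png',np.hstack([cv2.resize(a,(400,312)),cv2.resize(b,(400,312))]))
s=bot.read_state(); R=np.array(s['tcp_rot']); p=s['position']; print(p, p+R@[0,-.157,.035], np.degrees(np.arccos(-R[2,2])),s['force'])
plan(lipt(.02,.11,60))
E
```

```text
time_s: 33.98
position: [0.5781, 0.2515, 0.2633]
tcp_rot: [[-0.11, 0.693, 0.713], [0.994, 0.081, 0.075], [-0.005, 0.716, -0.698]]
force: [-0.1, 0.3, -2.0]
opening: 0.163
grasp_force: 30.0
[0.57752517 0.25146697 0.26279045] [0.49350153 0.24157859 0.12598311] 45.700801558764155 [ 0.14862429  0.31295891 -1.71067586]
t 34.08 at [0.5775 0.2515 0.2628] open 0.16
(0.5381, 0.2428, 0.2635, 6.4, -60) -> -0.0043, -0.0275, -0.0292, -14.3, 0.2, 0.1
```

View pics/p4.png

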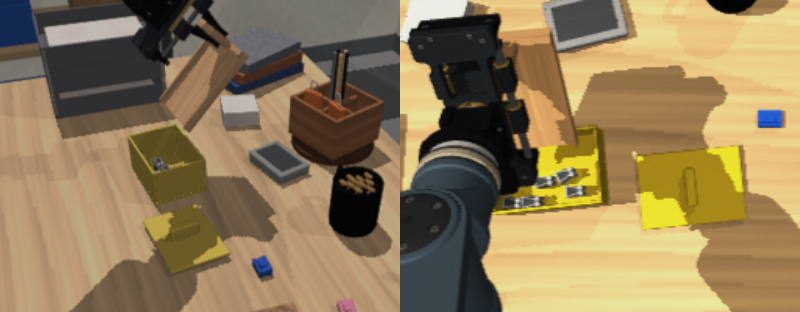

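The pictures show five clips in the box and an empty tray, and the wrist force fits that: about 1.8 N, the tray alone. I'll level the tray and carry it back.

```bash
python3 -c "
from h import *
print(bot.read_state()['joint_positions'])
plan((.60,.25,.24,6.4,-20),(.64,.25,.21,6.4,0))"
```

```text
[ 17.0871826   21.42173664 112.28553568 -81.90897766   7.95079258
  89.23119628]
t 34.08 at [0.5775 0.2515 0.2628] open 0.16
(0.6, 0.25, 0.24, 6.4, -20) -> -0.0038, -0.0008, 0.0318, 25.7, 0.3, 0.1
(0.64, 0.25, 0.21, 6.4, 0) -> -0.0081, 0.0054, 0.0812, 45.7, 0.3, 0.0
```

```bash
python3 -m jog '[[0,-0.001,0,0.008,6,0,0],[0,-0.002,0,0.016,12,0,0],[0,-0.003,0,0.024,18,0,0],[0,-0.004,0,0.032,24,0,0],[0,-0.005,0.001,0.045,30,0,0],[0,-0.006,0.003,0.055,36,0,0],[0,-0.007,0.004,0.068,41,0,0],[0,-0.008,0.005,0.081,45.7,0.3,0],[0,-0.008,0.005,0.081,45.7,0.3,0],[0,-0.008,0.005,0.081,45.7,0.3,0],[0,-0.008,0.005,0.081,45.7,0.3,0]]';python3 - <<'E'
from h import *
s=st(); print(s['joint_positions'])
im,W=cloud('side')
m=(W[...,0]>.48)&(W[...,0]<.62)&(W[...,1]>.18)&(W[...,1]<.28)&(W[...,2]>.14)&(W[...,2]<.2)
P=W[m]; A=np.c_[P[:,:2]-[.55,.24],np.ones(len(P))]; w=np.ones(len(P),bool)
for _ in range(15):
    c=np.linalg.lstsq(A[w],P[w,2],rcond=None)[0]; r=P[:,2]-A@c; w=(r<.003)&(r>-.005)
print(len(P),w.sum(),np.degrees(np.arctan(c[:2])),c[2])
im,W=cloud('top'); cv2.imwrite('pics/p5.png',cv2.resize(im[180:380,120:376],(768,600)))
plan((.5392,-.2069,.19,-4),(.5392,-.2069,.06,-4),(.5392,-.2069,.042,-4))
E
```

```text
time_s: 35.45
position: [0.6373, 0.2506, 0.2104]
tcp_rot: [[-0.112, 0.994, -0.0], [0.994, 0.112, 0.002], [0.002, -0.0, -1.0]]
force: [-0.0, 0.3, -1.7]
opening: 0.158
grasp_force: 30.0
t 35.45 pos [0.6373 0.2506 0.2104] open 0.158 gf 30.002050115726888 F [-0.   0.3 -1.7]
[[-0.112  0.994 -0.   ]
 [ 0.994  0.112  0.002]
 [ 0.002 -0.    -1.   ]]
[12.07811582 36.2972403  74.05727608  0.13565547 69.64197726  5.5877592 ]
1322 1176 [-0.01357641  0.6254957 ] 0.17707752348676586
t 35.55 at [0.6376 0.2506 0.2107] open 0.157
(0.5392, -0.2069, 0.19, -4) -> -0.4437, -0.1491, 0.0197, 0.0, -0.1, 10.4
(0.5392, -0.2069, 0.06, -4) -> -0.4439, -0.1492, 0.1497, 0.0, -0.1, 10.4
(0.5392, -0.2069, 0.042, -4) -> -0.4440, -0.1492, 0.1677, 0.0, -0.1, 10.4
```

View pics/p5.png

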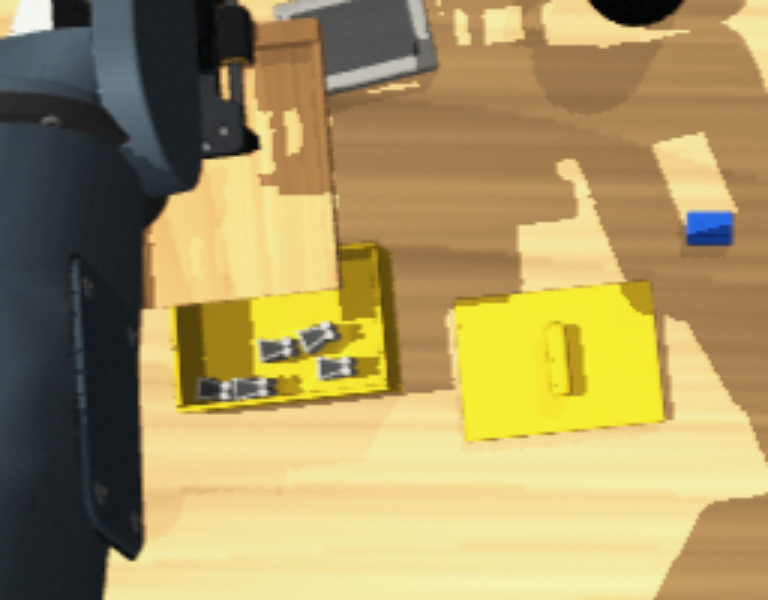

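All five clips are in the box: (215,390), (253,388), (278,350), (320,335), (336,367). The tray is empty and level, so I'll take it back to the mat.

```bash
python3 -m jog '[[0,-0.03,-0.01,0,0,0,1],[0,-0.08,-0.027,0.005,0,0,2],[0,-0.135,-0.045,0.01,0,0,4],[0,-0.19,-0.064,0.015,0,0,5],[0,-0.245,-0.082,0.02,0,0,6],[0,-0.3,-0.101,0.02,0,0,7],[0,-0.355,-0.119,0.02,0,0,8],[0,-0.405,-0.136,0.03,0,0,9],[0,-0.435,-0.146,0.05,0,0,10],[0,-0.4438,-0.1492,0.08,0,0,10.4],[0,-0.4438,-0.1492,0.11,0,0,10.4],[0,-0.4438,-0.1492,0.135,0,0,10.4],[0,-0.4438,-0.1492,0.152,0,0,10.4],[0,-0.4438,-0.1492,0.161,0,0,10.4],[0,-0.4438,-0.1492,0.166,0,0,10.4],[0,-0.4438,-0.1492,0.168,0,0,10.4],[0,-0.4438,-0.1492,0.168,0,0,10.4],[0,-0.4438,-0.1492,0.168,0,0,10.4]]'; python3 -c "
from h import *
st()"
```

```text
time_s: 37.8
position: [0.5398, -0.2071, 0.0417]
tcp_rot: [[0.07, 0.998, 0.001], [0.998, -0.07, 0.002], [0.002, 0.001, -1.0]]
force: [0.0, -0.0, 0.7]
opening: 0.156
grasp_force: 30.0
t 37.8 pos [ 0.5398 -0.2071  0.0417] open 0.156 gf 29.999144640751183 F [ 0.  -0.   0.7]
[[ 0.07   0.998  0.001]
 [ 0.998 -0.07   0.002]
 [ 0.002  0.001 -1.   ]]
```

Next: open, lift, and turn to the lid bar.

```bash
python3 -m jog '[[0.4,0,0,0,0,0,0],[0.4,0,0,0,0,0,0],[0.4,0,0,0,0,0,0],[0.4,0,0,0,0,0,0],[0.4,0,0,-0.03,0,0,0],[0.4,0,0,-0.07,0,0,0],[0.5,0,0,-0.1,0,0,0],[0.5,0,0,-0.1,0,0,0],[0.5,0,0,-0.1,0,0,0]]'; python3 - <<'E'
from h import *
im,W=cloud('top')
print('tray',rect(W,(.46,-.2),.12,.009,.02)); print('lidbar',rect(W,(.45,.05),.06,.03,.05)); print('plate',rect(W,(.45,.05),.09,.010,.022)); print('box',rect(W,(.47,.235),.12,.06,.08))
b=rect(W,(.45,.05),.06,.03,.05); h=b['longang']+90; h=h-180 if h>180 else h
x,y=b['c']/1000
plan((x,y,.12,h),(x,y,.028,h))
E
```

```text
time_s: 38.92
position: [0.5389, -0.2068, 0.1404]
tcp_rot: [[0.07, 0.998, -0.002], [0.998, -0.07, 0.003], [0.003, -0.002, -1.0]]
force: [-0.8, -0.1, -0.0]
opening: 0.498
grasp_force: 0.0
tray {'c': array([ 483.1, -168. ]), 'L': array([131.2,  53.3], dtype=float32), 'longang': np.float32(176.3), 'z': np.float64(10.9), 'n': 365}
lidbar {'c': array([0., 0.]), 'L': array([0., 0.], dtype=float32), 'longang': np.float32(0.0), 'z': np.float64(nan), 'n': 0}
plate {'c': array([488.4, 119. ]), 'L': array([10.2,  6.8], dtype=float32), 'longang': np.float32(2.6), 'z': np.float64(13.4), 'n': 15}
box {'c': array([470. , 235.4]), 'L': array([140.8, 100.1], dtype=float32), 'longang': np.float32(96.7), 'z': np.float64(69.8), 'n': 602}
t 38.98 at [ 0.5386 -0.2066  0.1399] open 0.493
(np.float64(0.0), np.float64(0.0), 0.12, np.float32(90.0)) -> 0.1684, -0.5517, 0.0220, 0.0, -0.3, -94.0
(np.float64(0.0), np.float64(0.0), 0.028, np.float32(90.0)) -> 0.1681, -0.5514, 0.1140, 0.0, -0.3, -94.0
  return _methods._mean(a, axis=axis, dtype=dtype,
  ret = ret.dtype.type(ret / rcount)
```

```bash
python3 - <<'E'
from h import *
im,W=cloud('side')
print('lidbar',rect(W,(.45,.05),.06,.03,.05)); print('plate',rect(W,(.45,.05),.10,.011,.018)); print('box',rect(W,(.47,.235),.12,.066,.08));print('handle',rect(W,(.53,-.2),.05,.055,.085))
print([(np.round(r['xyz'],3),round(r['p'],2)) for r in models.tip_of('side','lid_grip')][:3])
plan((.45,.05,.12,96.3),(.45,.05,.028,96.3))
E
```

```text
lidbar {'c': array([450.5,  47.8]), 'L': array([49.1, 15.7], dtype=float32), 'longang': np.float32(6.7), 'z': np.float64(37.8), 'n': 179}
plate {'c': array([469.8,  32.4]), 'L': array([181.8, 136. ], dtype=float32), 'longang': np.float32(97.3), 'z': np.float64(15.1), 'n': 1955}
box {'c': array([469.7, 234.3]), 'L': array([145.1, 100.9], dtype=float32), 'longang': np.float32(96.6), 'z': np.float64(70.2), 'n': 391}
handle {'c': array([ 538.8, -207.7]), 'L': array([50.3, 14.8], dtype=float32), 'longang': np.float32(86.4), 'z': np.float64(68.7), 'n': 280}
[(array([0.453, 0.047, 0.036]), 0.61)]
t 39.08 at [ 0.5386 -0.2066  0.1396] open 0.499
(0.45, 0.05, 0.12, 96.3) -> 0.2497, -0.1063, 0.0208, 0.0, -0.3, -100.3
(0.45, 0.05, 0.028, 96.3) -> 0.2494, -0.1059, 0.1128, 0.0, -0.3, -100.3
```

```bash
python3 -m jog '[[0.5,0.05,-0.02,0,0,0,-10],[0.5,0.1,-0.04,0,0,0,-20],[0.5,0.15,-0.06,0.01,0,0,-30],[0.5,0.2,-0.08,0.02,0,0,-40],[0.5,0.2495,-0.106,0.02,0,0,-50],[0.5,0.2495,-0.106,0.02,0,0,-60],[0.5,0.2495,-0.106,0.02,0,0,-70],[0.5,0.2495,-0.106,0.02,0,0,-80],[0.5,0.2495,-0.106,0.02,0,0,-90],[0.5,0.2495,-0.106,0.02,0,0,-100.3],[0.5,0.2495,-0.106,0.03,0,0,-100.3],[0.5,0.2495,-0.106,0.06,0,0,-100.3],[0.5,0.2495,-0.106,0.09,0,0,-100.3],[0.5,0.2495,-0.106,0.112,0,0,-100.3],[0.5,0.2495,-0.106,0.112,0,0,-100.3],[0.5,0.2495,-0.106,0.112,0,0,-100.3],[0,0.2495,-0.106,0.112,0,0,-100.3],[0,0.2495,-0.106,0.112,0,0,-100.3],[0,0.2495,-0.106,0.112,0,0,-100.3],[0,0.2495,-0.106,0.112,0,0,-100.3]]'; python3 -m jog '[[0,0,0,0,0,0,0],[0,0,0,-0.03,0,0,0],[0,0,0,-0.07,0,0,0],[0,0,0,-0.11,0,0,0],[0,0,0,-0.11,0,0,0],[0,0,0,-0.11,0,0,0]]'; python3 - <<'E'
from h import *
s=st()
im,W=cloud('side'); cv2.imwrite('pics/side6.png',cv2.resize(im[100:330,150:450],(780,600)))
im,W=cloud('top')
print('box',rect(W,(.47,.235),.12,.06,.08)); print('plate',rect(W,(.45,.05),.10,.10,.128))
plan((.4702,.2352,.14,96.5),(.4702,.2352,.105,96.5),(.4702,.2352,.09,96.5))
E
```

```text
time_s: 41.58
position: [0.4513, 0.0494, 0.03]
tcp_rot: [[-0.994, -0.109, 0.0], [-0.109, 0.994, 0.002], [-0.0, 0.002, -1.0]]
force: [0.0, -0.2, 2.8]
opening: 0.159
grasp_force: 30.0
time_s: 42.32
position: [0.4505, 0.0493, 0.1391]
tcp_rot: [[-0.994, -0.11, -0.002], [-0.11, 0.994, 0.002], [0.001, 0.003, -1.0]]
force: [0.4, -0.5, -0.9]
opening: 0.158
grasp_force: 30.0
t 42.33 pos [0.4505 0.0493 0.1391] open 0.158 gf 29.99837815761566 F [ 0.4 -0.5 -0.9]
[[-0.994 -0.11  -0.002]
 [-0.11   0.994  0.002]
 [ 0.001  0.003 -1.   ]]
box {'c': array([470.1, 235.5]), 'L': array([140.9, 100.4], dtype=float32), 'longang': np.float32(96.6), 'z': np.float64(69.9), 'n': 493}
plate {'c': array([408.,  44.]), 'L': array([139.2,  17. ], dtype=float32), 'longang': np.float32(95.6), 'z': np.float64(123.2), 'n': 323}
t 42.42 at [0.4501 0.0493 0.1384] open 0.159
(0.4702, 0.2352, 0.14, 96.5) -> -0.0404, 0.1826, -0.0012, 0.2, -0.2, -0.2
(0.4702, 0.2352, 0.105, 96.5) -> -0.0405, 0.1825, 0.0338, 0.2, -0.2, -0.2
(0.4702, 0.2352, 0.09, 96.5) -> -0.0406, 0.1824, 0.0488, 0.2, -0.2, -0.2
```

View pics/side6.png

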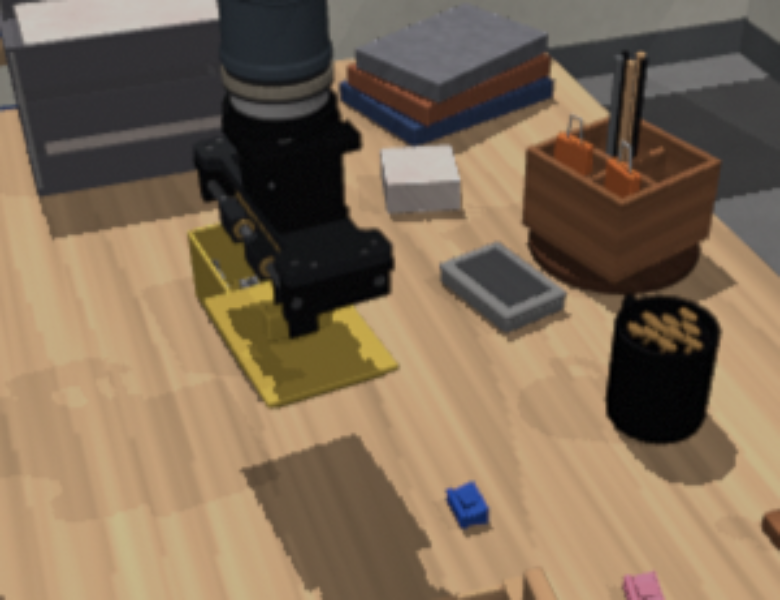

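The lid is gripped by its bar and hangs level, with the plate corner at (275,400). I'll move it over the box and lower it.

```bash
python3 -m jog '[[0,-0.006,0.03,0,0,0,0],[0,-0.02,0.085,0,0,0,0],[0,-0.032,0.14,0,0,0,0],[0,-0.0404,0.1825,0,0,0,0],[0,-0.0404,0.1825,0,0,0,0],[0,-0.0404,0.1825,0.015,0,0,0],[0,-0.0404,0.1825,0.03,0,0,0],[0,-0.0404,0.1825,0.036,0.2,-0.1,0],[0,-0.0404,0.1825,0.04,0.2,-0.1,0],[0,-0.0404,0.1825,0.044,0.2,-0.1,0],[0,-0.0404,0.1825,0.044,0.2,-0.1,0],[0,-0.0404,0.1825,0.044,0.2,-0.1,0]]'; python3 -c "
from h import *
plan((.4702,.2352,.0915,96.5),(.4702,.2352,.088,96.5))"
```

```text
time_s: 43.92
position: [0.4715, 0.2352, 0.0963]
tcp_rot: [[-0.994, -0.11, 0.002], [-0.11, 0.994, -0.001], [-0.002, -0.001, -1.0]]
force: [-0.2, 0.6, -0.9]
opening: 0.152
grasp_force: 30.0
t 43.92 at [0.4715 0.2352 0.0963] open 0.152
(0.4702, 0.2352, 0.0915, 96.5) -> 0.0013, 0.0002, 0.0048, -0.1, 0.1, -0.2
(0.4702, 0.2352, 0.088, 96.5) -> 0.0013, 0.0002, 0.0083, -0.1, 0.1, -0.2
```

Only the lid's own weight shows, so the plug is entering freely. Now I lower it and press.

```bash
python3 -m jog '[[0,0.001,0,0.002,0,0,0],[0,0.001,0,0.004,0,0,0],[0,0.001,0,0.006,0,0,0],[0,0.001,0,0.008,0,0,0],[0,0.001,0,0.009,0,0,0],[0,0.001,0,0.009,0,0,0],[0,0.001,0,0.009,0,0,0]]'
```

```text
time_s: 44.8
position: [0.4703, 0.235, 0.0918]
tcp_rot: [[-0.994, -0.11, 0.004], [-0.11, 0.994, -0.001], [-0.003, -0.001, -1.0]]
force: [-7.8, -3.2, 36.9]
opening: 0.156
grasp_force: 30.0
```

```bash
python3 -m jog '[[0,0,0,-0.003,0,0,0],[0,0,0,-0.006,0,0,0],[0,0,0,-0.006,0,0,0],[0.5,0,0,-0.006,0,0,0],[0.5,0,0,-0.006,0,0,0],[0.5,0,0,-0.006,0,0,0],[0.5,0,0,-0.03,0,0,0],[0.5,0,0,-0.09,0,0,0],[0.5,0,0.06,-0.13,0,0,0],[0.5,0,0.12,-0.13,0,0,0],[0.5,0,0.18,-0.13,0,0,0],[0.5,0,0.24,-0.13,0,0,0],[0.5,0,0.26,-0.13,0,0,0],[0.5,0,0.26,-0.13,0,0,0],[0.5,0,0.26,-0.13,0,0,0],[0.5,0,0.26,-0.13,0,0,0]]'; python3 - <<'E'
from h import *
s=st()
im,W=cloud('top'); cv2.imwrite('pics/top7.png',im)
print('plate',rect(W,(.47,.235),.12,.07,.085)); print('bar',rect(W,(.47,.24),.06,.09,.12)); print('tray',rect(W,(.46,-.2),.12,.009,.02)); print('handle',rect(W,(.53,-.2),.05,.055,.085))
m=(abs(W[...,0]-.47)<.055)&(abs(W[...,1]-.235)<.075)&(W[...,2]>.07)&(W[...,2]<.085)
P=W[m]; print(np.degrees(np.linalg.lstsq(np.c_[P[:,:2]-[.47,.235],np.ones(len(P))],P[:,2],rcond=None)[0][:2]))
m=(abs(W[...,0]-.45)<.05)&(abs(W[...,1]+.2)<.045)&(W[...,2]<.015); P=W[m]; print('floor',np.linalg.lstsq(np.c_[P[:,:2]-[.45,-.2],np.ones(len(P))],P[:,2],rcond=None)[0])
E
```

```text
time_s: 46.8
position: [0.4422, 0.4917, 0.2167]
tcp_rot: [[-0.994, -0.107, 0.001], [-0.107, 0.994, -0.002], [-0.001, -0.002, -1.0]]
force: [-0.3, 0.0, -0.3]
opening: 0.501
grasp_force: 0.0
t 46.8 pos [0.4422 0.4917 0.2167] open 0.501 gf 0.0 F [-0.3  0.  -0.3]
[[-0.994 -0.107  0.001]
 [-0.107  0.994 -0.002]
 [-0.001 -0.002 -1.   ]]
plate {'c': array([470.2, 234.2]), 'L': array([140.5, 100.6], dtype=float32), 'longang': np.float32(96.3), 'z': np.float64(76.6), 'n': 3320}
bar {'c': array([470. , 234.2]), 'L': array([49.4, 15.1], dtype=float32), 'longang': np.float32(6.4), 'z': np.float64(100.0), 'n': 204}
tray {'c': array([ 464.6, -201.1]), 'L': array([163.6, 122.1], dtype=float32), 'longang': np.float32(175.9), 'z': np.float64(10.6), 'n': 1250}
handle {'c': array([ 539.3, -204.7]), 'L': array([48.8, 14.8], dtype=float32), 'longang': np.float32(86.3), 'z': np.float64(69.2), 'n': 185}
[ 0.15259951 -0.00316757]
floor [ 0.0015605 -0.0010707  0.0075498]
```

View pics/top7.png

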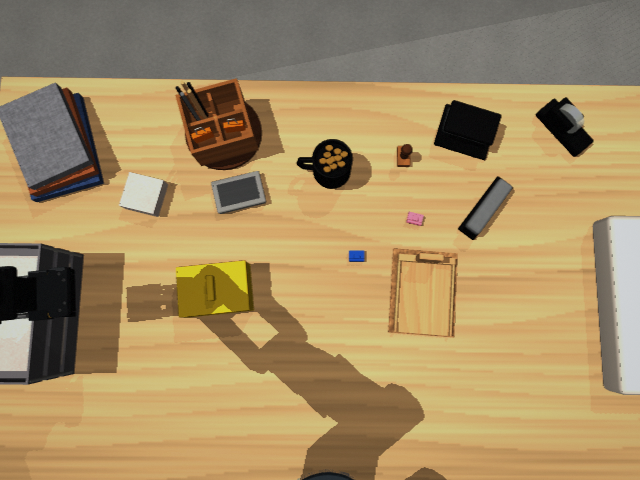

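The lid is seated level at (213,288), at its starting height. The tray lies flat and empty on its mat at (424,293), no clip is loose and the bystanders haven't moved. Handing in.

```bash
python3 -c "
from h import *
print(workorder.hand_in())"
```

```text
the job is handed in; nothing more can be done
None
```

The job is handed in, though `hand_in()` gave no verdict: all five clips (four were loose) are in the yellow box, the lid was pressed home with about 37 N and sits level, and the empty tray lies flat on its mat.

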